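Shift the rig's gear lever into second and press start

TASK

Get the test rig running in second gear: push the ball-headed gear lever away from its rest end, over its first notch, all the way to the second stop, only pushing and never gripping it, and then press the round start button fully down and let it come back up. Leave the paddle-headed throttle lever just as it is set, and do not disturb the weights, the tape roll and the rubber foot standing around.

Things in the scene. Friction and masses are not known exactly. Their poses are not given: they have to be found in the camera images.
- gear_unit: Fixed gear selector housing, grey, 108 x 52 mm and 44 mm high on a 124 x 64 mm foot plate; two arched steel guide bars (top 59 mm above the bench) flank its slot, with three small studs on each. Origin: centre of its underside, on the bench. The lever swings in the plane of its x and z axes, from -x to +x. May stand left or right of the throttle unit, with x turned up to 0.5 rad from the world's.
- gear (a joint): Angle of the gear lever, rad. 0 = rest end, leaning 0.45 rad from upright to the housing's -x; 0.45 = first notch, upright; 0.9 = second stop, leaning 0.45 rad to +x. The pivot lies 14 mm above the bench over the housing's origin, along its y axis; the head's centre is 80 mm from the pivot. An inner detent draws the lever into the nearest of these three places; pushing over each crest between them (at 0.22 and 0.67) takes up to about 7 N at the head.
- gear_head (a point): Centre of the gear lever's ball head, a slightly long black ball, 30 mm along the swing and 24 mm across it, on a steel rod 7 mm wide and 10 mm along the swing; 86 mm above the bench at either end of the swing, 94 mm when upright. The back of the head and rod faces the housing's -x (push there), the front +x; fingers that press on back and front halves at once count as gripping.
- throttle_unit: Fixed throttle housing, like the gear unit in every size but without studs on its guide bars; its lever has a flat paddle head. Origin: centre of its underside; the lever swings from -x to +x.
- throttle_head (a point): Centre of the throttle lever's black paddle, 8 mm thick, 38 mm wide across the swing, 30 mm high, 80 mm from the pivot. It stays by friction wherever it is left; it starts at any angle. To be left alone.
- station: Fixed grey box 76 x 76 mm, 38 mm high, that carries the start button at the middle of its top. Origin: centre of its underside.
- start_top (a point): Centre of the upper face of the start button, a dark grey disc 32 mm across in a wider black collar. It is pressed straight down.
- start (a joint): How far the start button is pressed, m: 0 = up, 0.006 = fully down, which takes 5 N; it springs back.
- slim_weight: Loose bright metal weight with a knob, 29 mm across, 51 mm high. Origin: centre of its underside. Bystander.
- wide_weight: Loose bright metal weight with a knob, 38 mm across, 56 mm high. Origin: centre of its underside. Bystander.
- tape: Loose roll of black tape lying flat, 62 mm across, 19 mm high. Origin: centre of its underside. Bystander.
- foot: Loose black rubber foot, a disc 45 mm across, 16 mm high, lying flat. Origin: centre of its underside. Bystander.
Not all that is in view belongs to the job. What is shaped like the station but pink or turquoise is not meant.

How it is judged:
By the outcome, as a careful person would: the job done as asked, in the order asked, and still so for the second after the job is handed in, with the robot touching nothing.
It also fails if it takes over 42 s, if anything falls off the work surface, if the arm or the gripper's body presses on something with over 40 N, if the wrist force passes 120 N, or if a joint passes its speed limit or range.

ROBOT

A 7-joint arm with a two-finger parallel gripper is mounted at the origin on a cart in front of the work surface, level with it; the furniture and walls round the work are solid. World frame = base frame: x ahead of the robot, y to its left, z up, the work surface at z = 0. Lengths are in m, angles in rad, forces in N, time in s.
With the tool pointing down it reaches from about 0.4 to 0.85 m from the base axis. Payload 10.4 kg.
Tool frame: the origin (TCP) lies on the mounting face of the last link; the fingertips stand 173 mm ahead of it and the grasp point (between the pads) lies 155 mm ahead of it; z points along the fingers, y is the line along which they close (so a half turn about z gives the same grasp; the last joint's range is limited). The gripper opens to 85 mm and grips with 20 to 120 N. Pads are 22 mm wide; open, the fingers measure 114 mm over their backs; the gripper's body (76 mm by 85 mm) begins 54 mm behind the grasp point. The pads swing forward as they close: fully open they stand 13 mm farther back than shut.
Start: joints at [1.103, 0.332, -0.065, 1.46, 0.022, 1.35, -0.088], TCP at [0.269, -0.564, 0.405] pointing down, gripper open.
Joint ranges: [-2.6, 2.6], [-0.5, 2.12], [-1.47, 1.34], [0.16, 2.42], [-1.27, 4.41], [0.06, 2.06], [-2.6, 2.6]. Speed limits (rad/s): [2.22, 2.22, 2.79, 2.79, 3.14, 3.14, 3.14].

INTERFACE

Orientations are given as [roll, pitch, yaw] about the fixed x, y, z axes, in that order (R = Rz(yaw) Ry(pitch) Rx(roll)).
In Python, from station import get_obs, grab_frame, camera_params, finish_job gives the robot as it stands.
- The arm moves only by the shell command python3 -m pendant 'ROWS' [FORCE]. ROWS is JSON, one flat list of numbers, 7 for each row, row after row: the shift along the world's x, y, z in cm, then the turn, a rotation vector about the world's x, y, z in degrees, then the opening, from 0 (shut) to 1 (fully open). In form: [dx, dy, dz, wx, wy, wz, fingers, dx, dy, dz, wx, wy, wz, fingers, ...]. A call has 1 to 8 rows; each row shifts and turns the commanded pose from where the row before left it; what a row does not reach is not made up. A row lasts 1/10 s, in which the tool goes at most 50 mm and 8.59 degrees, less where a joint would pass 70% of its speed; a pose out of reach is approached as far as the arm can. A call is refused whole if a number of a shift passes 5 or a number of a turn 8.59, either way. A call with a gripper value outside its range is refused whole. The fingers move at their own pace and stop on an object; FORCE is the grip in N (left out, the last holds). Time passes only in rows, so rows that do not move let the fingers close. It gives the time, the measured TCP pose, the force, the opening and the grip force at its end, in the units of the state.
- get_obs(): the state, without advancing time (a new reading comes with each control period).
- grab_frame(name): name is "side" or "top"; returns the picture (480x640x3 uint8, blue, green, red); there is no depth.
- camera_params(name): a dict with "fx", "fy", "cx", "cy" (pixels), "R" (3x3) and "t" (3): a world point X has camera coordinates R X + t. Camera axes: x right, y down, z forward; pixel columns grow to the right and rows downward; lengths in m; the calibration is good to about 2 mm. A picture is of the moment at which its call begins. camera_params takes no time and is no camera call.
- finish_job(): hands the job in; it is judged then, once.
The state is a dict: "t": time; "qpos": joint angles; "qvel": joint speeds; "joint_torque": joint torques, N m; "ee_pos": TCP position; "ee_rot": TCP orientation; "contact_force": force on the tool from outside, world axes, zero at the start; "moment": the same for the moment, N m; "width": opening from 0.0 (shut) to 1.0 (fully open); "finger_force": force on a finger pad.
Only numpy, scipy, OpenCV 4.12 (cv2) and the standard library are available. Lean on these libraries where they do the work, as an engineer would, in place of code of your own. Each camera call takes 0.05 s, during which the arm holds its last target. There are 200 camera calls.

## Working session

There is one attempt and no reset: what is moved stays moved. The work goes in short steps, Python scripts to look and compute and a shell command to move; the robot and the scene stay as the last step left them, time stands still between calls to the robot, and variables do not carry over. Pictures are saved under pics/ and viewed, at most 10 in all, crops included, and the job is handed in when it is done.

```bash
mkdir -p pics; python3 - <<'E'
from station import *
import cv2
for n in("side","top"):
    cv2.imwrite(f"pics/{n}0.png",grab_frame(n)); p=camera_params(n); print(n,p)
o=get_obs();print(o["t"],o["ee_pos"],o["ee_rot"],o["width"])
E
```

```text
side {'fx': 433.47001647990595, 'fy': 433.47001647990595, 'cx': 313.27512537636676, 'cy': 242.57756109110977, 'R': array([[-0.88454087, -0.46611851, -0.01791616],
       [-0.22572773,  0.46133761, -0.85802949],
       [ 0.40820883, -0.75491797, -0.51328784]]), 't': array([0.53307659, 0.21714825, 0.63456388])}
top {'fx': 502.82626917324103, 'fy': 502.82626917324103, 'cx': 331.88370934675925, 'cy': 239.35096849290548, 'R': array([[ 0.10538909, -0.99442678,  0.00291724],
       [-0.97103467, -0.10354171, -0.21533877],
       [ 0.21444069,  0.01986161, -0.97653505]]), 't': array([-0.09859045,  0.6441076 ,  1.08615392])}
0.1 [ 0.26885519 -0.56409814  0.40399552] [-3.14030006e+00  6.21839261e-05  4.44775530e-01] 1.0016542713519005
```

View pics/top0.png

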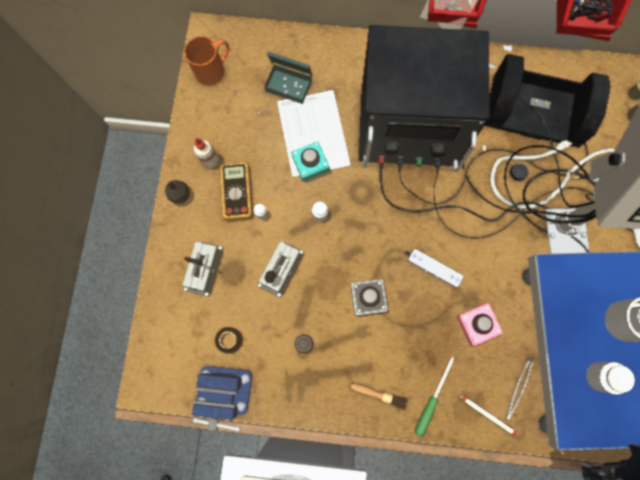

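View pics/side0.png

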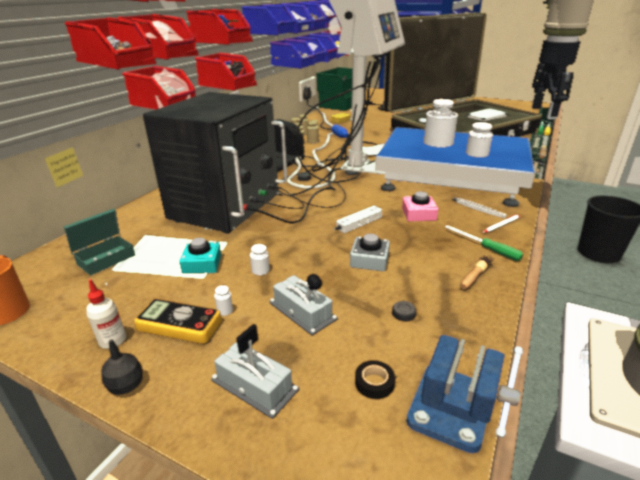

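The top view shows the gear unit near (281,268) with its ball head at about (272,277). The throttle is near (202,267) and the grey station near (370,297). Next I'll take a closer look and measure by masks.

```bash
cat > h.py <<'E'
import numpy as np
from station import camera_params
def ray(n,u,v):
    p=camera_params(n);R=p["R"];c=-R.T@p["t"]
    return c,R.T@np.array([(u-p["cx"])/p["fx"],(v-p["cy"])/p["fy"],1])
def plane(n,u,v,z):
    c,d=ray(n,u,v);return c+d*(z-c[2])/d[2]
def tri(a,b):
    (c1,d1),(c2,d2)=ray("top",*a),ray("side",*b)
    s=np.linalg.lstsq(np.c_[d1,-d2],c2-c1,rcond=None)[0]
    p,q=c1+d1*s[0],c2+d2*s[1];return (p+q)/2,np.linalg.norm(p-q)
def pix(n,X):
    p=camera_params(n);x=p["R"]@X+p["t"];return x[0]/x[2]*p["fx"]+p["cx"],x[1]/x[2]*p["fy"]+p["cy"]
E
python3 - <<'E'
import cv2,numpy as np
t=cv2.imread("pics/top0.png");s=cv2.imread("pics/side0.png")
f=lambda i,x,y,w,h:cv2.resize(i[y:y+h,x:x+w],(400,300),interpolation=cv2.INTER_CUBIC)
cv2.imwrite("pics/c0.png",np.vstack([np.hstack([f(t,240,230,80,60),f(t,330,267,80,60)]),np.hstack([f(s,260,265,80,60),f(s,330,220,80,60)])]))
E
```

```text
(no output)
```

View pics/c0.png

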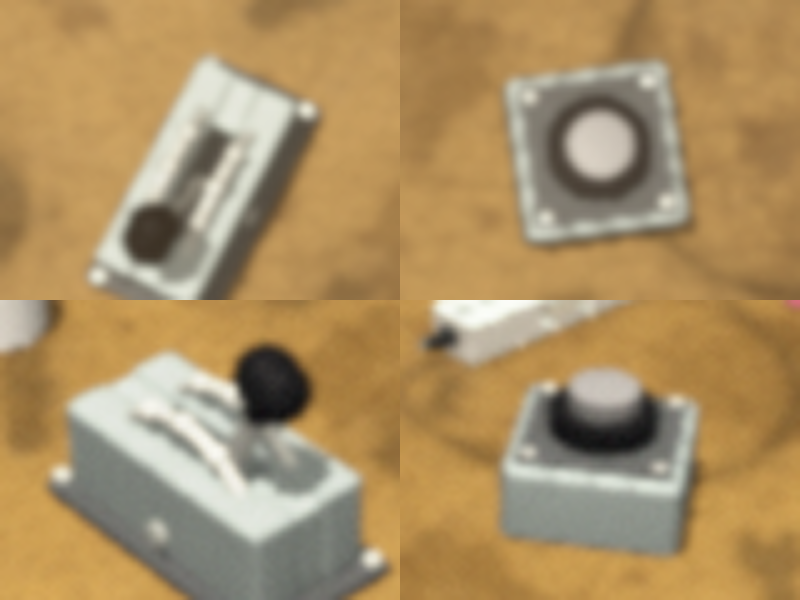

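Pixel positions from the crops:

| Feature | Top view | Side view |
|---|---|---|
| Ball head | (270.6,276.8) | (314.4,282) |
| Button face | (370,296) | (370.8,236.8) |
| Foot screws, diagonal pair | (301.4,252) and (259.4,285) | not used |
| Housing's left top edge | (282,242) to (260,282.4) | not used |

```bash
python3 - <<'E'
from h import *
H,e=tri((270.6,276.8),(314.4,282));print("head",H,e)
B,e=tri((370,296),(370.8,236.8));print("btn",B,e)
a,b=plane("top",301.4,252,.006),plane("top",259.4,285,.006);c=(a+b)/2;print("screws",a,b,"mid",c,np.linalg.norm(a-b))
p,q=plane("top",282,242,.044),plane("top",260,282.4,.044);d=p-q;print("edge",d,np.linalg.norm(d),"yaw",np.arctan2(d[1],d[0]))
yd=np.arctan2(*(a-b)[1::-1])+np.arctan2(.064-.010,.124-.010);print("yaw from diag",yd)
h=c-H;print("yaw from head",np.arctan2(h[1],h[0]),np.hypot(h[0],h[1]))
for n,q in dict(slim=(261,211),wide=(320,210),foot=(304,344),tape=(228,340),thr=(195,262)).items():print(n,plane("top",*q,.05 if n in("slim","wide") else .09 if n=="thr" else .018))
E
```

```text
head [0.54807234 0.09699786 0.0823897 ] 0.0006758226318049684
btn [ 0.53185701 -0.12961406  0.05777019] 0.00013226961850473876
screws [0.62609819 0.04132314 0.006     ] [0.53599787 0.13131937 0.006     ] mid [0.58104803 0.08632126 0.006     ] 0.12734751787153198
edge [ 0.10004884 -0.03841463  0.        ] 0.10717021399646 yaw -0.36660174764830245
yaw from diag -0.3424459424222469
yaw from head -0.3131206748938963 0.03466101113929629
slim [0.70598863 0.1447454  0.05      ]
wide [0.72328091 0.00599921 0.05      ]
foot [0.41044818 0.008916   0.018     ]
tape [0.40095502 0.18403023 0.018     ]
thr [0.56258102 0.26850851 0.09      ]
```

```bash
python3 - <<'E'
from h import *
print(tri((612,376),(480,128)),tri((633,316),(442,103)), tri((540,449),(529,188)))
E
```

```text
(array([ 0.41150503, -0.60879341,  0.17814585]), np.float64(0.0011637758831843244)) (array([ 0.52535675, -0.62195357,  0.23093549]), np.float64(0.004287769730670089)) (array([ 0.25250173, -0.51334377,  0.0704338 ]), np.float64(0.010357211083970039))
```

```bash
python3 -m pendant '[1,4,2.5,0,0,-5.7,0, 1,4,2.5,0,0,-5.7,0, 1,4,2,0,0,-5.7,0, 2.5,4,0,0,0,-5.7,0, 2.5,4,0,0,0,-5.7,0, 2.5,4,0,0,0,-5.7,0, 2.5,4,0,0,0,-5.7,0, 2.5,4,0,0,0,-5.7,0]'
```

```text
t: 0.9
ee_pos: [0.4245, -0.2423, 0.4746]
ee_rot: [3.141, 0.0, -0.355]
contact_force: [0.7, 0.2, -0.4]
width: 0.002
finger_force: 0.0
```

```bash
python3 -m pendant '[1,4.5,-1.5,0,0,0,0, 1,4.5,-1.5,0,0,0,0, 1,4.5,-1.5,0,0,0,0, 1,4.5,-1.5,0,0,0,0, 1,4.5,-1.5,0,0,0,0, 1,4.5,-1.5,0,0,0,0, 1,4.5,-1.5,0,0,0,0, 0.8,4.2,-1.5,0,0,0,0]' && python3 -m pendant '[0,0,-3,0,0,0,0, 0,0,-3,0,0,0,0, 0,0,-2,0,0,0,0, 0,0,0,0,0,0,0]'; python3 - <<'E'
from station import *
import cv2,numpy as np
t=grab_frame("top");s=grab_frame("side")
f=lambda i,x,y:cv2.resize(i[y:y+120,x:x+120],(400,400),interpolation=cv2.INTER_CUBIC)
cv2.imwrite("pics/c1.png",np.hstack([f(t,210,210),f(s,250,215)]))
E
```

```text
t: 1.7
ee_pos: [0.5019, 0.1148, 0.3541]
ee_rot: [-3.141, -0.0, -0.351]
contact_force: [0.8, -0.3, 0.8]
width: 0.001
finger_force: 0.0
t: 2.1
ee_pos: [0.5008, 0.1125, 0.272]
ee_rot: [3.139, 0.005, -0.351]
contact_force: [-0.2, 0.4, -0.3]
width: 0.002
finger_force: 0.0
```

View pics/c1.png

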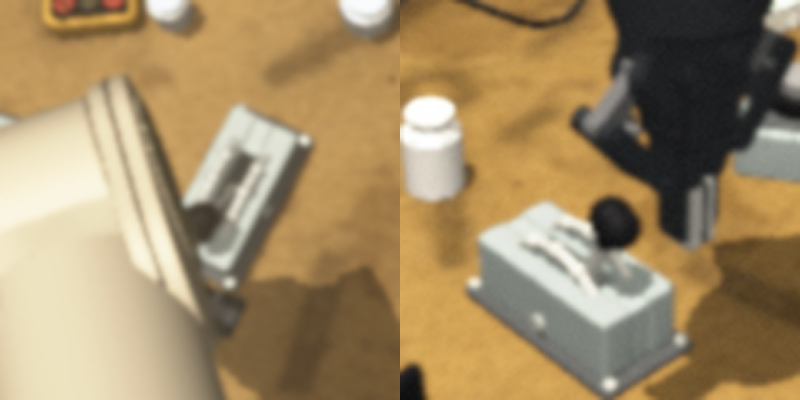

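The closed fingertips hang behind the ball, on the housing's −x side, at side pixel (338,288) with the ball at (314,282), and the way is clear. I'll lower them and push.

```bash
python3 -m pendant '[0,0,-1.3,0,0,0,0, 0,0,-1.3,0,0,0,0, 0.96,-0.29,0,0,0,0,0, 0.96,-0.29,0,0,0,0,0, 0.94,-0.34,0,0,0,0,0, 0.94,-0.34,0,0,0,0,0]' && python3 -m pendant '[0.94,-0.34,0,0,0,0,0, 0.94,-0.34,0,0,0,0,0, 0.94,-0.34,0,0,0,0,0]'
```

```text
t: 2.8
ee_pos: [0.54, 0.1012, 0.2491]
ee_rot: [-3.141, 0.003, -0.35]
contact_force: [-5.6, 3.2, 3.4]
width: 0.003
finger_force: 2.6
t: 3.1
ee_pos: [0.5685, 0.0901, 0.2488]
ee_rot: [3.141, 0.002, -0.351]
contact_force: [-7.8, 0.5, 4.9]
width: -0.004
finger_force: 3.7
```

```bash
python3 -m pendant '[0.7,-0.25,0,0,0,0,0, 0.7,-0.25,0,0,0,0,0, 0.3,-0.1,0,0,0,0,0,0,0,0,0,0,0,0]'; python3 - <<'E'
from station import *
import cv2,numpy as np
t=grab_frame("top");s=grab_frame("side")
f=lambda i,x,y:cv2.resize(i[y:y+120,x:x+120],(400,400),interpolation=cv2.INTER_CUBIC)
cv2.imwrite("pics/c2.png",np.hstack([f(t,230,210),f(s,250,215)]))
E
```

```text
t: 3.5
ee_pos: [0.5857, 0.0835, 0.2487]
ee_rot: [-3.142, -0.0, -0.352]
contact_force: [-0.2, -1.5, -0.2]
width: -0.002
finger_force: 0.0
```

View pics/c2.png

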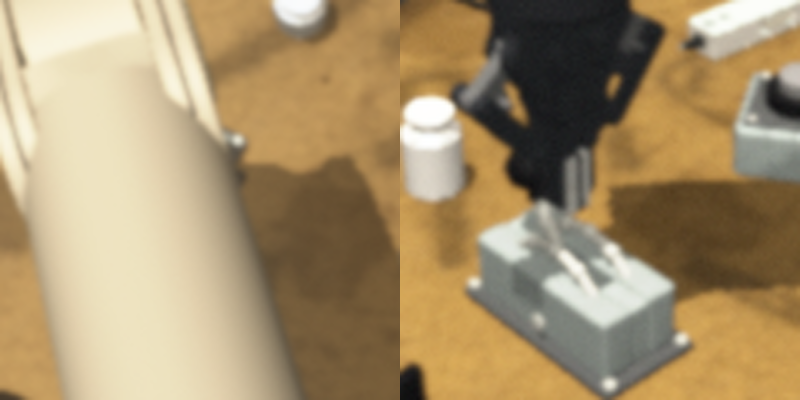

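The force has dropped to zero, so the lever has snapped over the second crest and leans away from the fingers. I'll nudge it on to feel the stop, then back off and rise.

```bash
python3 -m pendant '[0.3,-0.1,0,0,0,0,0,0.2,-0.07,0,0,0,0,0,0,0,0,0,0,0,0]'; python3 -m pendant '[-2,0.7,0,0,0,0,0,-2,0.7,0,0,0,0,0, 0,0,4,0,0,0,0,0,0,4,0,0,0,0,0,-2,-4,0,0,0,0,0,-0.5,-4.5,0,0,0,0,0,0.5,-4.5,0,0,0,0,0,0,-4.5,0,0,0,0,0]'; python3 - <<'E'
from station import *
import cv2,numpy as np
from h import *
t=grab_frame("top");s=grab_frame("side")
f=lambda i,x,y:cv2.resize(i[y:y+120,x:x+120],(400,400),interpolation=cv2.INTER_CUBIC)
cv2.imwrite("pics/c3.png",np.hstack([f(t,230,210),f(s,250,215)]))
print(pix("side",np.array([.614,.074,.086])),pix("top",np.array([.614,.074,.086])))
E
```

```text
t: 3.9
ee_pos: [0.5899, 0.0825, 0.2487]
ee_rot: [3.141, 0.001, -0.351]
contact_force: [-2.2, -0.2, 1.9]
width: -0.003
finger_force: 1.6
(np.float64(287.84480452144624), np.float64(264.05232182377097)) (np.float64(284.39691086640545), np.float64(248.9667778233012))validation failed for argument at $...
```

View pics/c3.png

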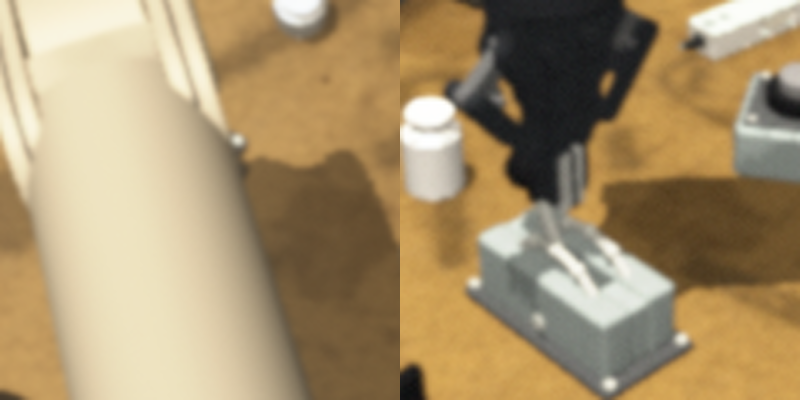

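The retreat call was refused because one row had an extra number. Contact has just begun, so I'll push slightly more to confirm the stop and then retreat.

```bash
python3 -m pendant '[0.2,-0.07,0,0,0,0,0, 0.1,-0.03,0,0,0,0,0, 0,0,0,0,0,0,0]'
```

```text
t: 4.3
ee_pos: [0.5913, 0.0825, 0.2484]
ee_rot: [3.139, 0.005, -0.35]
contact_force: [-16.0, 2.2, 12.0]
width: 0.005
finger_force: 8.2
```

The force climbed to 16 N with only about 1 mm of motion, so the lever is at the second stop. Retreating.

```bash
python3 -m pendant '[-2,0.7,0,0,0,0,0, -2,0.7,0,0,0,0,0, 0,0,4,0,0,0,0, 0,0,4,0,0,0,0, -1,-4.5,0,0,0,0,0, -1,-4.5,0,0,0,0,0, 0,-4.5,0,0,0,0,0, 0,-4.5,0,0,0,0,0]'; python3 - <<'E'
from station import *
import cv2,numpy as np
t=grab_frame("top");s=grab_frame("side")
f=lambda i,x,y:cv2.resize(i[y:y+120,x:x+120],(400,400),interpolation=cv2.INTER_CUBIC)
cv2.imwrite("pics/c4.png",np.hstack([f(t,230,210),f(s,250,215)]))
E
```

```text
t: 5.1
ee_pos: [0.5328, -0.0867, 0.3293]
ee_rot: [3.141, -0.002, -0.351]
contact_force: [0.4, 0.7, -0.0]
width: 0.001
finger_force: 0.0
```

View pics/c4.png

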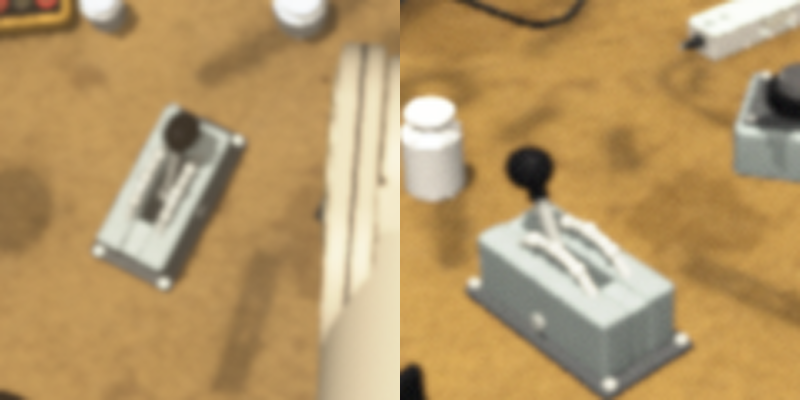

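The lever is at the second stop. The head is at top (284.6,249.6), against (284.4,249.0) predicted. Next is the button.

```bash
python3 -m pendant '[0,-4.3,0,0,0,0,0, 0,0,-3,0,0,0,0, 0,0,-3,0,0,0,0, 0,0,-2.5,0,0,0,0, 0,0,-0.3,0,0,0,0, 0,0,0,0,0,0,0]' && python3 -m pendant '[0,0,-0.4,0,0,0,0, 0,0,-0.4,0,0,0,0, 0,0,0,0,0,0,0]'
```

```text
t: 5.8
ee_pos: [0.5333, -0.1276, 0.2409]
ee_rot: [-3.142, 0.0, -0.351]
contact_force: [-0.3, -0.4, 0.6]
width: -0.002
finger_force: 0.0
t: 6.1
ee_pos: [0.5334, -0.1278, 0.2332]
ee_rot: [3.142, -0.001, -0.351]
contact_force: [1.3, -0.5, 1.4]
width: -0.001
finger_force: 0.8
```

```bash
python3 -m pendant '[0,0,-0.2,0,0,0,0, 0,0,-0.2,0,0,0,0, 0,0,-0.2,0,0,0,0, 0,0,0,0,0,0,0]' && python3 -m pendant '[0,0,-0.2,0,0,0,0, 0,0,0,0,0,0,0]'
```

```text
t: 6.5
ee_pos: [0.5335, -0.1277, 0.2275]
ee_rot: [3.141, -0.001, -0.351]
contact_force: [-0.9, -0.5, 8.2]
width: 0.002
finger_force: 4.1
t: 6.7
ee_pos: [0.5337, -0.1276, 0.2271]
ee_rot: [3.141, -0.001, -0.351]
contact_force: [-10.0, 1.2, 27.9]
width: 0.001
finger_force: 13.8
```

The button has bottomed out: 28 N with no further travel. Releasing and checking.

```bash
python3 -m pendant '[0,0,0.5,0,0,0,0, 0,0,0.5,0,0,0,0, 0,0,3,0,0,0,0, 0,0,4,0,0,0,0, 0,0,4,0,0,0,0, -1,-4,2,0,0,0,0, -1,-4,0,0,0,0,0, 0,-4,0,0,0,0,0]'; python3 -m pendant '[0,-4,0,0,0,0,0, 0,-4,0,0,0,0,0, 0,0,0,0,0,0,0]'; python3 - <<'E'
from station import *
import cv2
import numpy as np
t=grab_frame("top");s=grab_frame("side")
cv2.imwrite("pics/c5.png",np.hstack([cv2.resize(t[180:380,170:420],(400,320)),cv2.resize(s[200:400,200:450],(400,320))]))
E
```

```text
t: 7.5
ee_pos: [0.5121, -0.2491, 0.3655]
ee_rot: [3.141, -0.001, -0.351]
contact_force: [0.9, 0.1, -0.8]
width: -0.001
finger_force: 0.0
t: 7.8
ee_pos: [0.5109, -0.3339, 0.3634]
ee_rot: [3.139, 0.002, -0.359]
contact_force: [-0.5, -0.7, -0.1]
width: 0.0
finger_force: 0.0
```

View pics/c5.png

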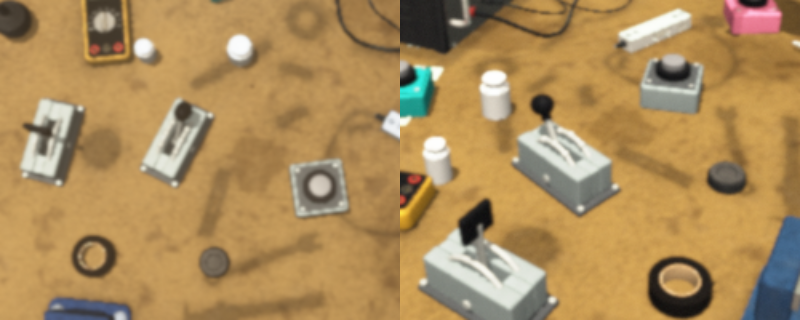

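The lever sits at the second stop, head at crop (183,110). The button is back up at crop (320,185), and the throttle and loose items are where they were.

```bash
python3 -c "
from station import *
print(finish_job())"
```

```text
the job is handed in; nothing more can be done
None
```

The job is handed in at about 8 s: the gear lever was only pushed and stands at the second stop, the start button was then pressed fully and came back up, and in the last pictures the throttle and loose items look unmoved.

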